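# Raise the mould of the tartlet press through the guard window

## Robot

A 6-joint arm with a two-finger parallel gripper is mounted at the origin on a cart in front of the work surface, level with it; the furniture and walls round the work are solid. World frame = base frame: x ahead of the robot, y to its left, z up, the work surface at z = 0. Lengths are in m, angles in rad, forces in N, time in s.
With the tool pointing down it reaches from about 0.275 to 0.825 m from the base axis. Payload 4.9 kg.
Tool frame: the origin (TCP) lies midway between the tips of the shut fingers; the grasp point (between the pads) lies 19 mm behind it (bot.grip_depth is the distance from the TCP to the grasp point, in m); z points along the fingers, y is the line along which they close (so a half turn about z gives the same grasp; the last joint's range is limited). The gripper opens to 85 mm and grips with 20 to 120 N. Pads are 22 mm wide; open, the fingers measure 114 mm over their backs; the gripper's body (76 mm by 85 mm) begins 54 mm behind the grasp point. The pads swing forward as they close: fully open they stand 13 mm farther back than shut.
Start: joints at [-1.355, 0.326, -0.193, 1.052, 0, 1.437], TCP at [0.189, -0.517, 0.231] pointing down, gripper open.
Joint ranges: [-2.65, 2.65], [-0.97, 1.79], [-1.3, 1.35], [-1.93, 2.1], [-1.47, 1.37], [-3.14, 3.14]. Speed limits (rad/s): [2.57, 2.57, 3.14, 3.14, 3.14, 3.14].

## Interface

Orientations are given as a unit quaternion [w, x, y, z].
In Python, from cell import bot gives the robot as it stands. Calls block until the motion is done:
- bot.move_pose(position, orientation): joint-space move of the TCP to a pose.
- bot.move_linear(position, speed=0.15, rotation=None, until_force=None): straight line of the TCP; rotation=None keeps the orientation; speed is the mean speed in m/s. With until_force (N) it stops when the force on the tool has changed by that much, and returns True; else False.
- bot.goto_joints(angles): joint-space move.
- bot.set_gripper(opening, grasp_force=None): opening from 0.0 (shut) to 1.0 (fully open); grasp_force is the grip in N (None keeps the last); returns when the fingers have stopped.
- bot.wait(seconds).
- bot.solve_ik(position, orientation): joint angles nearest the present ones, or None.
- bot.camera(name): name is "side" or "top" or "wrist"; returns the picture (480x640x3 uint8, red, green, blue); there is no depth.
- bot.calibration(name): a dict with "mtx" (3x3 intrinsics, pixels), "extrinsics" (4x4, takes a point from world to camera coordinates); the wrist camera has in their place "hand_eye" (4x4, takes a point from camera to tool coordinates, whose origin is the TCP and whose axes are the flange's). Camera axes: x right, y down, z forward; pixel columns grow to the right and rows downward; lengths in m; the calibration is good to about 2 mm. A picture is of the moment at which its call begins: read the wrist's pose just before it. calibration takes no time and is no camera call.
A pose or a line that the arm cannot do raises bot.PlanningError and nothing moves.
- bot.close_job(): hands the job in; it is judged then, once.
Trained networks look in the newest picture that a camera, given by its name, has taken for a name from the list of things; names that differ only in an ending like _2 or _b are one class to them, and where a whole thing is asked for, a point or a joint stands for the part that bears it (a point fixed in the world has none). Each returns a list of dicts, best first, with "confidence" (0 to 1); they miss things now and then, are a little off and sometimes report something else, mostly with a low value. They report only what shows in the picture. A call takes as long as a camera call. They do not tell look-alikes from the thing itself.
- bot.search_frame(camera, thing): "bbox" ([left, top, width, height] in pixels, round what is visible of it).
Readings, each from a call of its own:
- bot.read_clock(): time.
- bot.read_joint_positions(): joint angles.
- bot.read_joint_vel(): joint speeds.
- bot.read_joint_efforts(): joint torques, N m.
- bot.read_position(): TCP position.
- bot.read_tool_rot(): TCP orientation.
- bot.read_ft_force(): force on the tool from outside, world axes, zero at the start.
- bot.read_moment(): the same for the moment, N m.
- bot.read_gripper_width(): opening from 0.0 (shut) to 1.0 (fully open).
- bot.read_finger_force(): force on a finger pad.
Only numpy, scipy, OpenCV 4.12 (cv2) and the standard library are available. Lean on these libraries where they do the work, as an engineer would, in place of code of your own. Each camera call takes 0.05 s, during which the arm holds its last target. There are 200 camera calls.

## Task

We are changing the mould of the tartlet press. With a fingertip push the red shutter on the lever guard all the way back, then reach down through the guard's window and press the green ejector pad right down, so that the mould rises out of its seat; keep it pressed, your program finishes while holding it down, and I will take the mould out. Do not touch the guard around the window (it hangs on a safety switch), keep off the mould, and leave the jar, scraper and spare mould where they are.

Things in the scene. Friction and masses are not known exactly. Their poses are not given: they have to be found in the camera images.
- tart_press: white bench press, fixed, base 240 (its x) x 310 (y) x 70 mm high. Origin: centre of its underside, on the table; x to its back, y to its left seen by the operator, z up. Column, head and stamp over the mould: x -60 to +118, y -119 to -51 mm, up to z 261 mm; hand lever with black grip beside the head at y -129 mm, up to z 345 mm at x +112 mm.
- lever_guard: steel guard on the press's left half, not to be touched; origin and axes of tart_press. Sheet 3 mm thick, top at z 144 mm, x -105 to +115, y 25 to 148 mm, with a yellow-edged window; screw heads 3 mm high at its corners; two dark rails along x at y 38 to 46 and 124 to 132 mm, up to z 151.5 mm; posts and rods below close front, left and rear.
- guard_window (a point): centre of the guard's window, in the sheet's top plane (z 144 mm above the table); axes of tart_press. Window 76 mm along x, 70 mm along y. The resting green pad is centred beneath it. At the start the red shutter covers it.
- shutter (a joint): travel of the red sliding shutter in m: 0 shut over the window, 0.080 fully open (slid in press +x, away from the operator, to its stop). Starts 0 to 0.015. Stays where it is left; sliding takes about 1.5 N plus 6 N per m/s.
- shutter_tab (a point): middle of the top edge of the red shutter's upright tab, at z 167.5 mm, moving with the shutter; axes of tart_press, opens along +x. Tab 6 mm thick (x), 34 mm wide (y), 20 mm tall, on the shutter plate (84 x 80 x 3 mm, top at z 147.5 mm). A 3 mm high foot reaches 12 mm behind it, nothing stands before it. Shutter and tab may be touched.
- ejector_lever: sprung steel rocker with a round green plastic pad (32 mm across, 11 mm thick), the part to press, on its left end. Origin: middle of its pivot, at press x -20, y +15, z 110 mm; axes of tart_press at rest; it turns about x by 0.36 rad to its lower stop. Pad 70 mm out to +y. Pressing takes about 3 N at first, 10 N at the stop; it returns when let go. It lifts the mould 22 mm at the stop.
- pad_top (a point): centre of the green pad's top face. At rest at z 130.5 mm above the table, 13.5 mm below the top of the guard's sheet; at the lower stop z 105 mm and 3 mm towards press +y.
- mould: plain aluminium tartlet mould (cup) 94 mm across its flange, 32 mm high, 0.3 kg, loose in its round seat under the stamp, right of the guard. Origin: centre of its underside, at z 72 mm when seated and about 93 mm when raised. It must not be touched.
- next_mould: fluted brass mould, 94 mm across, 32 mm high, that will replace the other; stands on the table left of the press. Origin: centre of its underside. Bystander.
- clip_jar: glass clip-top jar with orange seal, 108 x 94 x 135 mm, left of the press. Origin: centre of its underside. Bystander.
- orange_scraper: orange plastic dough scraper, 34 x 60 x 10 mm, flat on the table left in front of the press. Origin: centre of its underside. Bystander.
Things that resemble listed ones, but are neither listed nor needed, are in the scene too. What is meant by the mould is not purple, and is the larger of those in its own colour.

How it is judged:
On the way, in this order (a step that is already met when the one before it is completed fails the run):
1. the red shutter is pushed fully back, the lever still up (value of joint shutter above 0.072 m and height (world z) of pad_top above 0.126 m), for 0.2 s.
2. the fingertips press the green pad right down and the mould stands up out of its seat (height (world z) of pad_top below 0.1095 m and z of mould in the frame of tart_press above 0.086 m and contact force between the fingers and ejector_lever above 1 N), for 0.3 s.
At the end, for the whole second after the job is handed in: Shutter open beyond 72 of 80 mm; fingers press the green pad with over 1 N and keep its top below z 109.5 mm (21 of 25.5 mm down); the mould stands still and level (0.1 rad), 14 to 28 mm above its seated height; bystanders within 15 mm of their starts (all of step 2 and value of joint shutter above 0.072 m and z of mould in the frame of tart_press below 0.1 m and angle between mould's own z axis and vertical below 0.1 rad and linear speed of mould below 0.02 m/s and not (distance of any of next_mould, clip_jar, orange_scraper from where it was at the start of the episode above 0.015 m)); the arm keeps its last pose, push and grip.
It fails at once if the guard is touched (more than 0.5 N) (contact force between lever_guard and anything else above 0.5 N).
It fails at once if the robot touches the mould (contact force between any of the arm, the fingers and mould above 0.3 N).
It fails at once if the mould is lifted off the ejector (z of mould in the frame of tart_press above 0.105 m).
It fails at once if a bystander is shifted by more than 15 mm or lifted (distance of any of next_mould, clip_jar, orange_scraper from where it was at the start of the episode above 0.015 m).
It also fails if it takes over 48 s, if anything falls off the work surface, if the arm or the gripper's body presses on something with over 40 N, if the wrist force passes 120 N, or if a joint passes its speed limit or range.

## Working session

There is one attempt and no reset: what is moved stays moved. The work goes in short steps, each a Python script; the robot and the scene stay as the last script left them, time stands still between calls to the robot, and variables do not carry over. Pictures are saved under pics/ and viewed, at most 10 in all, crops included, and the job is handed in when it is done.

```bash
mkdir -p pics; python3 - <<'E'
from cell import bot
import cv2,numpy as np
np.set_printoptions(precision=4,suppress=True)
for c in ["side","top"]:
    im=bot.camera(c); cv2.imwrite(f"pics/{c}0.png",im[:,:,::-1])
    k=bot.calibration(c); print(c,k["mtx"].tolist(),k["extrinsics"])
    for t in ["tart_press","lever_guard","shutter","shutter_tab","pad_top","mould","next_mould","clip_jar","orange_scraper"]:
        print(t,[(d["bbox"],round(d["confidence"],2)) for d in bot.search_frame(c,t)][:4])
print(bot.read_clock(),bot.read_tool_rot(),bot.calibration("wrist"))
E
```

```text
side [[481.95238769434826, 0.0, 319.19257127947515], [0.0, 481.95238769434826, 243.78690032474455], [0.0, 0.0, 1.0]] [[-0.9044 -0.4266 -0.0111  0.5205]
 [-0.3109  0.6764 -0.6677  0.1737]
 [ 0.2923 -0.6004 -0.7444  0.8868]
 [ 0.      0.      0.      1.    ]]
tart_press [([218.1, 61.6, 170.2, 263.3], 0.89)]
lever_guard [([216.8, 197.0, 135.8, 104.3], 0.94)]
shutter [([264.1, 212.8, 59.6, 39.6], 0.7)]
shutter_tab [([264.4, 213.8, 57.1, 41.4], 0.98)]
pad_top [([337.1, 351.8, 32.7, 23.2], 0.22)]
mould [([312.7, 183.2, 40.6, 28.1], 0.8), ([348.1, 170.2, 20.3, 18.2], 0.64), ([299.9, 155.1, 22.7, 25.7], 0.59)]
next_mould [([272.2, 384.3, 59.3, 49.6], 0.66), ([196.8, 306.1, 64.3, 83.6], 0.61), ([218.5, 196.4, 133.0, 104.1], 0.46)]
clip_jar [([197.9, 311.2, 64.8, 78.0], 0.86), ([215.6, 198.3, 135.0, 103.9], 0.3), ([216.6, 65.4, 170.5, 261.7], 0.15)]
orange_scraper [([334.7, 352.3, 37.5, 25.3], 0.64), ([217.3, 197.2, 135.6, 106.2], 0.21)]
top [[486.50668256028916, 0.0, 306.4900354542056], [0.0, 486.50668256028916, 238.275831957375], [0.0, 0.0, 1.0]] [[ 0.0106 -0.9999  0.0009  0.0863]
 [-0.9975 
[... 288 characters left out ...]
 [([270.8, 200.5, 41.7, 42.1], 0.92)]
pad_top []
mould [([423.3, 210.6, 28.9, 26.7], 0.67), ([413.0, 152.5, 41.6, 40.6], 0.6), ([352.1, 208.6, 35.7, 41.5], 0.58)]
next_mould [([169.7, 264.7, 39.6, 40.8], 0.56)]
clip_jar [([171.2, 189.2, 50.6, 51.2], 0.81), ([262.1, 158.7, 60.2, 112.9], 0.66)]
orange_scraper [([230.7, 289.7, 20.8, 25.9], 0.68)]
1.0 [0.     0.9847 0.174  0.    ] {'mtx': array([[374.8079,   0.    , 326.074 ],
       [  0.    , 374.8079, 235.4646],
       [  0.    ,   0.    ,   1.    ]]), 'hand_eye': array([[-0.0009, -0.9486, -0.3165,  0.0807],
       [ 1.    , -0.0009, -0.0001, -0.0006],
       [-0.0002, -0.3165,  0.9486, -0.143 ],
       [ 0.    ,  0.    ,  0.    ,  1.    ]])}
```

```bash
python3 - <<'E'
import cv2
cv2.imwrite("pics/topc.png",cv2.resize(cv2.imread("pics/top0.png")[115:315,160:460],None,fx=2.66,fy=2.66,interpolation=3))
cv2.imwrite("pics/sidec.png",cv2.resize(cv2.imread("pics/side0.png")[50:440,180:480],None,fx=1.5,fy=1.5,interpolation=3))
E
```

```text
(no output)
```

View pics/topc.png

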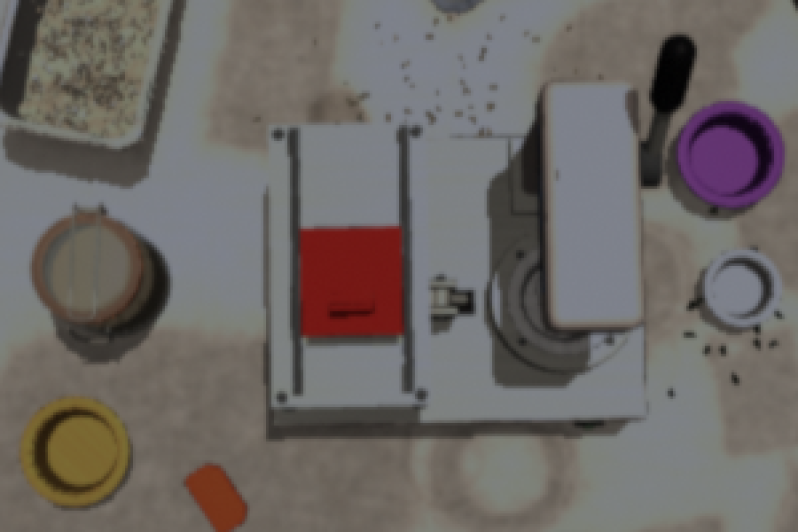

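View pics/sidec.png

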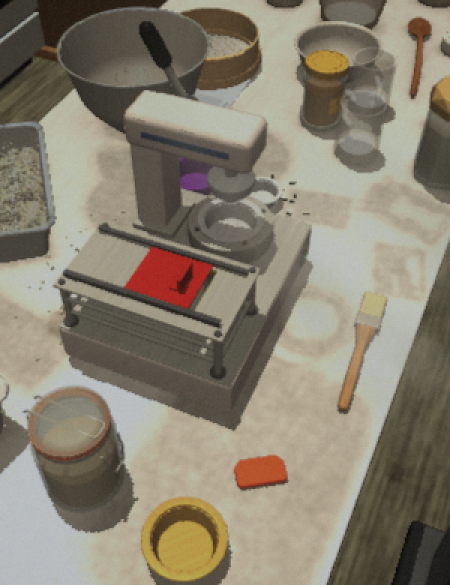

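Top crop: guard on the left half of the press, corners at about (267,125), (269,408) and (424,405). The red plate spans (300–403, 228–336), with the tab at about (352,311).

Mould candidates:
- purple cup (720,155): excluded by colour
- small aluminium cup (740,288): the smaller one, outside the seat
- large aluminium cup in the seat under the stamp (~565,300): **this is the mould**
- brass cup (75,452): next_mould

The orange patch at (217,497) is the scraper. It is a look-alike for nothing I need to push. The only red tab and plate are the ones on the guard.

```bash
cat > h.py <<'E'
from cell import bot
import cv2,numpy as np
from scipy.optimize import least_squares
np.set_printoptions(precision=4,suppress=True)
def proj(K,T,P):
    P=np.atleast_2d(P); c=P@T[:3,:3].T+T[:3,3]; q=c@K.T; return q[:,:2]/q[:,2:]
def toW(p,P):
    c,s=np.cos(p[2]),np.sin(p[2]); P=np.atleast_2d(P)
    return P@np.array([[c,s,0],[-s,c,0],[0,0,1]])+[p[0],p[1],0]
E
python3 - <<'E'
from h import *
top=np.array([[267,125],[269,408],[424,405],[294,128],[297,393],[404,126],[408,391]])/2.66+[160,115]
P1=np.array([[115,148,144],[-105,148,144],[-105,25,144],[115,128,151.5],[-105,128,151.5],[115,42,151.5],[-105,42,151.5]])/1e3
w1=np.ones((7,2)); w1[3:,1]=0
side=np.array([[57,280],[240,325],[258,270],[100,228]])/1.5+[180,50]
P2=np.array([[115,148,144],[-105,148,144],[-105,25,144],[115,25,144]])/1e3
ct,cs=bot.calibration("top"),bot.calibration("side")
f=lambda p:np.r_[((proj(ct["mtx"],ct["extrinsics"],toW(p,P1))-top)*w1).ravel(),((proj(cs["mtx"],cs["extrinsics"],toW(p,P2))-side)).ravel()]
r=least_squares(f,[.5,0,0],loss="soft_l1",x_scale=[.1,.1,.1]); p=r.x
print(p,f(p).round(1)); np.save("p.npy",p)
# shutter: rows of plate edges / tab in top image
for s in (0,.005,.01,.015):
    print(s,proj(ct["mtx"],ct["extrinsics"],toW(p,[[-.062+s,.085,.1475],[.022+s,.085,.1475]]))[:,1])
im=cv2.imread("pics/top0.png").astype(int); red=(im[:,:,2]>90)&(im[:,:,1]<50); y,x=np.nonzero(red[190:250,265:320]); print(y.min()+190,y.max()+191,x.min()+265,x.max()+266)
print(toW(p,[[-.02,.085,.144],[0,0,0]]))
# look with wrist: camera above guard
c=toW(p,[[-.02,.085,.144]])[0]; yaw=p[2]
for q0 in (0,np.pi):
    a=yaw+q0; q=[0,np.cos(a/2),np.sin(a/2),0]
    for h in (.26,.155,.1): print(q0,h,bot.solve_ik([c[0],c[1],h],q))
E
```

```text
[0.5782 0.0378 0.028 ] [  0.   -0.2   0.4   0.    2.6   0.1  -0.7  -0.   -0.5   0.   -0.2  -0.
   0.3   0.   -1.5   2.2 -10.8  10.2   3.3  -2.    3.3  -5.8]
0 [246.6773 205.6857]
0.005 [244.2236 203.2611]
0.01 [241.7717 200.8381]
0.015 [239.3215 198.4169]
201 242 273 311
[[0.5558 0.1223 0.144 ]
 [0.5782 0.0378 0.    ]]
0 0.26 [ 0.0868  0.3452 -0.0908  1.1348  0.     -3.0828]
0 0.155 [ 0.0868  0.4216 -0.2559  0.8933  0.     -3.0828]
0 0.1 [ 0.0868  0.4794 -0.3215  0.77    0.     -3.0828]
3.141592653589793 0.26 [ 0.0868  0.3452 -0.0908  1.1348  0.      0.0588]
3.141592653589793 0.155 [ 0.0868  0.4216 -0.2559  0.8933  0.      0.0588]
3.141592653589793 0.1 [ 0.0868  0.4794 -0.3215  0.77    0.      0.0588]
```

```bash
python3 - <<'E'
from h import *
p=np.load("p.npy"); a=p[2]+np.pi; q=[0,np.cos(a/2),np.sin(a/2),0]
x,y,z=bot.read_position()
bot.move_linear([x,y,.42],speed=.25); bot.set_gripper(0)
print(bot.solve_ik([.5,.12,.42],q))
bot.move_pose([.5,.12,.42],q)
bot.move_linear([.54,.12,.34],speed=.25)
pos,rot=bot.read_position(),bot.read_tool_rot()
im=bot.camera("wrist"); cv2.imwrite("pics/w1.png",im[:,:,::-1]); np.save("w1.npy",np.r_[pos,rot])
print(pos,rot,bot.read_clock(),bot.read_gripper_width())
from scipy.spatial.transform import Rotation as R
k=bot.calibration("wrist"); T=np.eye(4); T[:3,:3]=R.from_quat(np.roll(rot,-1)).as_matrix(); T[:3,3]=pos
E=np.linalg.inv(T@k["hand_eye"])
P=np.array([[-105,25,144],[-105,148,144],[115,25,144],[115,148,144],[-62+9,45,147.5],[-62+9,125,147.5],[22+9,45,147.5],[22+9,125,147.5]])/1e3
u=proj(k["mtx"],E,toW(p,P)); print(u)
d=im[:,:,::-1].copy()
for v in u: cv2.drawMarker(d,tuple(int(t) for t in v.round()),(0,255,0),0,9)
cv2.imwrite("pics/w1m.png",d)
E
```

```text
[0.0919 0.2082 0.1236 1.4862 0.     0.0639]
[0.5397 0.1195 0.3403] [-0.0007 -0.0136  0.9999 -0.    ] 5.75 0.004854744330007461
[[259.3851 127.2669]
 [400.7099 127.0101]
 [271.3613 344.3764]
 [388.086  344.2477]
 [284.1208 187.1412]
 [372.5352 186.998 ]
 [287.2872 272.4511]
 [369.3498 272.3411]]
```

View pics/w1m.png

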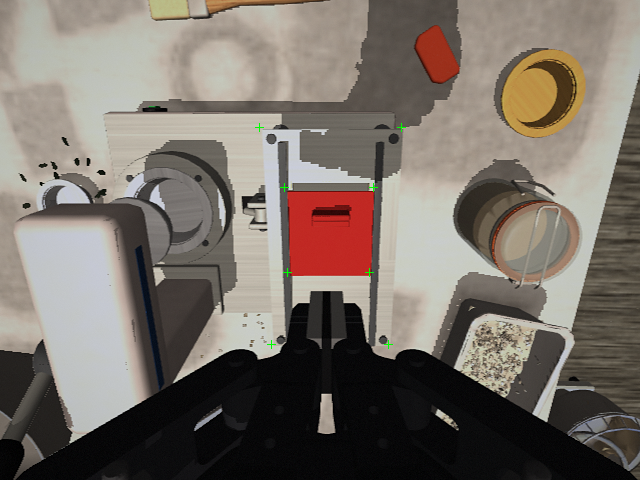

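The wrist view shows the red plate at about (289–373, 191–276) with its tab at (331,215). My markers are 3–4 px (about 4 mm) off, so I'll refit using the plate edges as well, then push.

```bash
python3 - <<'E'
from h import *
from scipy.spatial.transform import Rotation as R
p0=np.load("p.npy"); w=np.load("w1.npy")
k=bot.calibration("wrist"); T=np.eye(4); T[:3,:3]=R.from_quat(np.roll(w[3:],-1)).as_matrix(); T[:3,3]=w[:3]
E=np.linalg.inv(T@k["hand_eye"])
def quad(f,x0,x1,y0,y1,t):
    im=cv2.imread(f).astype(int); m=((im[:,:,2]>t)&(im[:,:,1]<.4*im[:,:,2])).astype(np.uint8); M=m*0; M[y0:y1,x0:x1]=m[y0:y1,x0:x1]
    M=cv2.morphologyEx(M,3,np.ones((9,9)))
    r=cv2.minAreaRect(max(cv2.findContours(M,0,2)[0],key=cv2.contourArea)); h=cv2.boxPoints(r)
    print(f,r); return h
def order(h): return h[np.lexsort((h[:,0],(h[:,1]>h[:,1].mean())))]
hw=order(quad("pics/w1.png",270,395,170,300,90)); ht=order(quad("pics/top0.png",262,322,190,255,70))
pl=lambda s:np.array([[-.062+s,.045,.1475],[-.062+s,.125,.1475],[.022+s,.045,.1475],[.022+s,.125,.1475]])
ct=bot.calibration("top")
sheetw=np.array([[264,130],[402,129]]); PS=np.array([[-.105,.025,.144],[-.105,.148,.144]])
top=np.array([[267,125],[269,408],[294,128],[297,393],[404,126],[408,391]])/2.66+[160,115]
P1=np.array([[115,148,144],[-105,148,144],[115,128,151.5],[-105,128,151.5],[115,42,151.5],[-105,42,151.5]])/1e3
w1=np.ones((6,2)); w1[2:,1]=0
def f(v,which):
    p,s=v[:3],v[3]; o=[]
    if 'w' in which: o+=[proj(k["mtx"],E,toW(p,pl(s)))-hw, proj(k["mtx"],E,toW(p,PS))-sheetw]
    if 't' in which: o+=[proj(ct["mtx"],ct["extrinsics"],toW(p,pl(s)))[::-1]-ht,(proj(ct["mtx"],ct["extrinsics"],toW(p,P1))-top)*w1]
    return np.concatenate([a.ravel() for a in o])
for wh in ('w','t','wt'):
    r=least_squares(f,[*p0,.008],args=(wh,),loss="soft_l1",x_scale=[.01,.01,.01,.01]); print(wh,r.x,f(r.x,wh).round(1))
np.save("p2.npy",r.x)
E
```

```text
pics/w1.png ((330.0, 233.0), (84.0, 86.0), 90.0)
pics/top0.png ((292.0, 220.5), (39.0, 38.0), 90.0)
w [0.5802 0.0399 0.0292 0.0102] [-0.6 -0.3  1.5 -0.5  2.5  0.5 -1.7  0.4 -2.4 -0.2  0.7  0.3]
t [0.5773 0.0375 0.0235 0.0122] [-0.9 -0.7  0.2 -1.2 -0.6  1.2  0.7  0.7  0.4 -0.1  0.3  0.1 -0.3 -0.
 -0.6  0.   0.3 -0.   0.2  0. ]
wt [0.5793 0.0386 0.0232 0.0106] [-1.7 -0.6  0.5 -0.3  1.   0.3 -3.2  0.5 -3.1 -1.2 -0.   0.2 -1.4 -1.
 -0.3 -1.5 -1.1  1.   0.2  0.5 -0.1 -1.1 -0.2 -0.9 -0.8 -0.  -1.2  0.
 -0.3 -0.  -0.3  0. ]
```

```bash
python3 - <<'E'
from h import *
v=np.load("p2.npy"); p=v[:3]; a=p[2]+np.pi; q=[0,np.cos(a/2),np.sin(a/2),0]
W=lambda x,y,z:toW(p,[[x,y,z]])[0]
bot.move_linear(W(-.09,.085,.25),speed=.2,rotation=q)
bot.move_linear(W(-.09,.085,.158),speed=.1)
print("start",bot.read_position(),bot.read_ft_force())
hit=bot.move_linear(W(.075,.085,.158),speed=.05,until_force=6)
c,s=np.cos(p[2]),np.sin(p[2]); d=np.array(bot.read_position())-[*p[:2],0]
print(hit,"press xy",c*d[0]+s*d[1],-s*d[0]+c*d[1],d[2],bot.read_ft_force(),bot.read_clock())
d=bot.read_position(); 
bot.move_linear(np.array(d)-[.015*c,.015*s,0],speed=.1)
x,y,z=bot.read_position(); bot.move_linear([x,y,.30],speed=.2)
bot.move_linear(W(-.06,.085,.34),speed=.2)
im=bot.camera("wrist"); cv2.imwrite("pics/w2.png",im[:,:,::-1]); np.save("w2.npy",np.r_[bot.read_position(),bot.read_tool_rot()])
print(bot.search_frame("wrist","pad_top"),bot.read_clock())
E
```

```text
start [0.488  0.1215 0.1586] [ 0.2347 -0.8752  0.2113]
True press xy 0.02436971044915495 0.08513514834904709 0.15698472746604278 [ 0.697  -0.346   0.3426] 9.6
[{'bbox': [242.1, 223.6, 104.0, 30.0], 'confidence': 0.84}] 11.4083
```

View pics/w2.png

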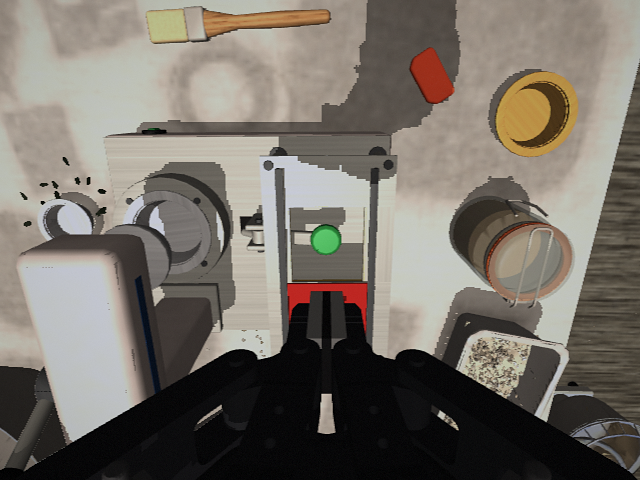

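The shutter is open: its red front edge is at row 283 and the green pad shows at (326,240), inside the window (289–367, 207–283). Next I'll calculate both positions.

```bash
python3 - <<'E'
from h import *
from scipy.spatial.transform import Rotation as R
p=np.load("p2.npy")[:3]; w=np.load("w2.npy"); k=bot.calibration("wrist"); T=np.eye(4); T[:3,:3]=R.from_quat(np.roll(w[3:],-1)).as_matrix(); T[:3,3]=w[:3]; C=T@k["hand_eye"]
im=cv2.imread("pics/w2.png").astype(int)
def press(u,z):
    d=C[:3,:3]@np.linalg.solve(k["mtx"],[*u,1]); X=C[:3,3]+d*(z-C[2,3])/d[2]; e=X-[*p[:2],0]; c,s=np.cos(p[2]),np.sin(p[2]); return np.array([c*e[0]+s*e[1],-s*e[0]+c*e[1]])
g=((im[:,:,1]>100)&(im[:,:,2]<100)&(im[:,:,0]<130)); g[:200]=0; g[280:]=0;g[:,:295]=0;g[:,360:]=0
y,x=np.nonzero(g); print("pad px",x.mean(),y.mean(),x.min(),x.max(),y.min(),y.max(),"press",press([x.mean(),y.mean()],.128))
r=((im[:,:,2]>90)&(im[:,:,1]<.4*im[:,:,2])); col=r[240:300,295:305]; row=240+col.argmax(0).mean(); print("red edge",row,press([300,row],.1475)[0],"window corners",press([289,207],.144),press([367,207],.144))
print("guard front corners",press([260,156],.144),press([397,156],.144))
E
```

```text
pad px 325.51714285714286 240.06714285714287 311 341 225 254 press [-0.0204  0.0848]
red edge 284.0 0.018476342112239242 window corners [-0.0581  0.051 ] [-0.0581  0.1233]
guard front corners [-0.1046  0.0267] [-0.1045  0.1483]
```

The pad is at press (-0.020, 0.085), and the red edge puts the shutter at about 80 mm, fully open. Now I'll press.

```bash
python3 - <<'E'
from h import *
p=np.load("p2.npy")[:3]
W=lambda x,y,z:toW(p,[[x,y,z]])[0]
bot.move_linear(W(-.0204,.090,.25),speed=.15)
bot.move_linear(W(-.0204,.090,.145),speed=.1)
print(bot.read_position(),W(-.0204,.090,.145),bot.read_ft_force())
h=bot.move_linear(W(-.0204,.090,.098),speed=.025,until_force=20)
bot.wait(.5)
for _ in range(2): print(h,bot.read_position(),bot.read_ft_force(),bot.read_clock()); bot.wait(.3)
for c in ("side","wrist"): cv2.imwrite(f"pics/{c}3.png",bot.camera(c)[:,:,::-1])
a=cv2.imread("pics/side3.png")[120:320,200:400]; b=cv2.imread("pics/wrist3.png")[100:400,100:500]
cv2.imwrite("pics/f.png",np.hstack([cv2.resize(a,(400,400)),cv2.resize(b,(400,300)).copy() if 0 else cv2.copyMakeBorder(b,0,100,0,0,0)]))
E
```

```text
[0.5574 0.1281 0.1457] [0.5568 0.1281 0.145 ] [ 1.1075  0.7565 -0.2472]
True [0.5569 0.1309 0.1049] [-2.6339  1.451   9.9248] 15.4333
True [0.5569 0.1309 0.1049] [-3.8371  0.1555  9.8931] 15.7333
```

View pics/f.png

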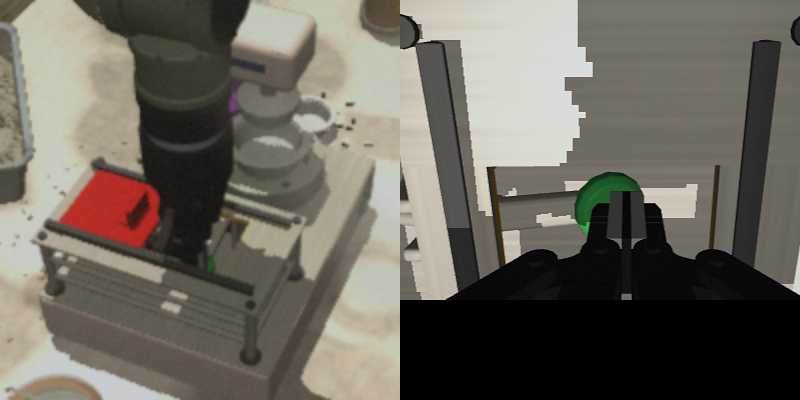

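The pad is right down: TCP at z 0.105 with about 10 N on it. The mould has risen above its seat (side crop around (275,150)), and the tips are well inside the window. I'll add a little push for margin, then hand in.

```bash
python3 - <<'E'
from h import *
x,y,z=bot.read_position()
print(bot.move_linear([x,y,z-.003],speed=.01,until_force=8)); bot.wait(.5)
print(bot.read_position(),bot.read_ft_force(),bot.read_clock())
print(bot.close_job())
E
```

```text
True
[0.5569 0.131  0.105 ] [-1.6907 -0.008   8.6268] 16.8417
the job is handed in; nothing more can be done
None
```

I pushed the shutter fully back (about 80 mm) and am holding the green pad down at its stop with about 9 N; the mould looked raised in the side camera picture. The job was handed in at about 17 s, and no verdict was returned.

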